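# Nest the round pastry cutters in their tin

## Robot

A 6-joint arm with a two-finger parallel gripper is mounted at the origin on a cart in front of the work surface, level with it; the furniture and walls round the work are solid. World frame = base frame: x ahead of the robot, y to its left, z up, the work surface at z = 0. Lengths are in m, angles in rad, forces in N, time in s.
With the tool pointing down it reaches from about 0.3 to 0.875 m from the base axis. Payload 6.4 kg.
Tool frame: the origin (TCP) lies on the centre line of the jaws, within the pads' length; the fingertips stand 22 mm ahead of it and the grasp point (between the pads) lies 3 mm ahead of it; z points along the fingers, y is the line along which they close (so a half turn about z gives the same grasp; the last joint's range is limited). The gripper opens to 85 mm and grips with 20 to 120 N. Pads are 22 mm wide; open, the fingers measure 114 mm over their backs; the gripper's body (76 mm by 85 mm) begins 54 mm behind the grasp point. The pads swing forward as they close: fully open they stand 13 mm farther back than shut.
Start: joints at [-1.376, 0.181, 1.607, -0, 1.354, -0.206], TCP at [0.224, -0.529, 0.253] pointing down, gripper open.
Joint ranges: [-2.99, 2.99], [-0.89, 2.07], [0.3, 2.58], [-1.14, 4.28], [0, 2.63], [-3.12, 3.12]. Speed limits (rad/s): [2.57, 2.57, 3.01, 3.14, 3.14, 3.14].

## Interface

Orientations are given as a rotation vector (axis times angle).
In Python, from station import sensors, grab_frame, bot gives the robot as it stands. The module is installed in compiled form; this text tells all that it offers.
- The arm moves only by the tool servo_tool, never from a script. Its argument "moves" is a list of rows, each a list of 6 numbers: the shift along the tool's x, y, z scaled (see below), then the turn, a rotation vector about the tool's x, y, z scaled (see below). A call has 1 to 10 rows; each row shifts and turns the commanded pose from where the row before left it, along the tool's axes as they then stand; what a row does not reach is not made up. The controller multiplies each number of a shift by 1 m and each number of a turn by 90 degrees. A row lasts 1/12 s, in which the tool goes at most 41.7 mm and 7.16 degrees, less where a joint would pass 70% of its speed; a pose out of reach is approached as far as the arm can. A call with a number of a shift or a turn outside -1 to 1 is refused whole. A call with a gripper value outside its range is refused whole. "grip" is the closure, from -1 (fully open) to 1 (shut), set as the call begins (left out, the last holds). The fingers move at their own pace and stop on an object; "force" is the grip in N (left out, the last holds). Time passes only in rows, so rows that do not move let the fingers close. It gives the time, the measured TCP pose, the force, the opening and the grip force at its end, in the units of the state.
- sensors.get_state(): the state, without advancing time (a new reading comes with each control period).
- grab_frame(name): name is "scene" or "side" or "wrist"; returns a dict with "color" (420x560x3 uint8, red, green, blue), "mtx" (3x3 intrinsics, pixels), "camera_from_world" (4x4, takes a point from world to camera coordinates); the wrist camera has in their place "mount" (4x4, takes a point from camera to tool coordinates, whose origin is the TCP and whose axes are the flange's). Camera axes: x right, y down, z forward; pixel columns grow to the right and rows downward; lengths in m; the calibration is good to about 2 mm. A picture is of the moment at which its call begins: read the wrist's pose just before it. There is no depth.
- bot.hand_in(): hands the job in; it is judged then, once.
The state is a dict: "t": time; "qpos": joint angles; "qd": joint speeds; "effort": joint torques, N m; "ee_pos": TCP position; "orientation": TCP orientation; "wrist_force": force on the tool from outside, world axes, zero at the start; "wrist_torque": the same for the moment, N m; "opening": opening from 0.0 (shut) to 1.0 (fully open); "gripper_force": force on a finger pad.
Only numpy, scipy, OpenCV 4.12 (cv2) and the standard library are available. Lean on these libraries where they do the work, as an engineer would, in place of code of your own. Each camera call takes 0.05 s, during which the arm holds its last target. There are 200 camera calls.

## Task

Put the round pastry cutters away in their tin: stand the smallest one in the middle of the tin's shallow base, then the middle one around it, then the large one around both, all standing flat on the base's floor. Then close the tin with its deep lid so that the lid sits level all the way down on the base. The star and flower cutters belong elsewhere: leave them where they are.

Things in the scene. Friction and masses are not known exactly. Their poses are not given: they have to be found in the camera images.
- cutter_small: The smallest of three plain round pastry cutters, outer diameter 22 mm. Open copper-finished ring, no bottom, wall 2 mm thick, 36 mm high. Stands on the worktop at the start. Origin: centre of the ring at its lower edge; z up along the ring's axis. (A tall door frame stands right of the worktop: draw the arm in before swinging past it. Wall cabinets hang 0.47 m above its rear.)
- cutter_medium: The middle one of three plain round pastry cutters, outer diameter 42 mm (inside 38 mm, so it passes over the small one with 8 mm to spare all round). Open copper-finished ring, no bottom, wall 2 mm thick, 36 mm high. Stands on the worktop at the start. Origin: centre of the ring at its lower edge; z up along the ring's axis.
- cutter_large: The largest of three plain round pastry cutters, outer diameter 62 mm (inside 58 mm, 8 mm to spare around the middle one). Open copper-finished ring, no bottom, wall 2 mm thick, 36 mm high. Stands on the worktop at the start. Origin: centre of the ring at its lower edge; z up along the ring's axis.
- tin_base: Shallow sage-green round base of the cutter tin, loose, 0.35 kg: foot plate 100 mm across, 4 mm thick; on it a round wall, inner radius 40 mm, outer 42 mm, rises to 15 mm above the worktop (its top 5 mm lean inwards 1.5 mm). The floor inside and the flange outside the wall are 4 mm above the worktop. Origin: centre of the underside; z up.
- tin_lid: Deep sage-green lid, mouth down on the worktop, 0.16 kg: round cap, outer diameter 96 mm, inside 92 mm, 42 mm high (39.5 mm inside); wooden knob on top, 20 mm across from 56 to 66 mm above the lower edge (narrower below, top at 70 mm). Closed, it stands on the base's flange outside the wall, 4 mm to spare all round. Origin: centre of the mouth; z up.
- lid_knob (a point): Upper part of the lid's knob, where to grip it from above: on the lid's axis, 65 mm above its lower edge and 23 mm above the lid's flat top.
- cutter_star: Five-pointed star cutter, 62 mm across the points' circle. Not to be moved. Open copper-finished outline, 36 mm high, wall 2 mm. Origin: its centre at the lower edge; z up.
- cutter_flower: Six-petalled flower cutter, 60 mm across. Not to be moved. Open copper-finished outline, 36 mm high, wall 2 mm. Origin: its centre at the lower edge; z up.
Things that resemble listed ones, but are neither listed nor needed, are in the scene too. Leave any green look-alike of the cutter_large alone.

How it is judged:
By the outcome, as a careful person would: the job done as asked, in the order asked, and still so for the second after the job is handed in, with the robot touching nothing.
It also fails if it takes over 90 s, if anything falls off the work surface, if the arm or the gripper's body presses on something with over 40 N, if the wrist force passes 120 N, or if a joint passes its speed limit or range.

## Working session

There is one attempt and no reset: what is moved stays moved. The work goes in short steps, Python scripts to look and compute and a tool call to move; the robot and the scene stay as the last step left them, time stands still between calls to the robot, and variables do not carry over. Pictures are saved under pics/ and viewed, at most 14 in all, crops included, and the job is handed in when it is done.

Besides the shell and the picture viewer there is one more tool, called after "Call:" as name(argument=value, ...), one argument or row to a line, values as JSON. servo_tool: Moves the arm, as the interface text tells. Its arguments: {"type":"object","properties":{"moves":{"type":"array"},"grip":{"type":"number"},"force":{"type":"number"}},"required":["moves"]}

```bash
mkdir -p pics; python3 - <<'E'
from station import sensors, grab_frame
import cv2,numpy as np,pickle
s=sensors.get_state();print(s)
for n in("scene","side","wrist"):
    f=grab_frame(n);pickle.dump((s,f),open(f"pics/{n}0.pkl","wb"))
    cv2.imwrite(f"pics/{n}0.png",f["color"][:,:,::-1])
    print(n,f["mtx"].tolist(),np.round(f.get("camera_from_world",f.get("mount")),4).tolist())
E
```

```text
{'t': 0.0, 'qpos': array([-1.37628558e+00,  1.81499572e-01,  1.60798656e+00, -1.64255828e-05,
        1.35381312e+00, -2.06319317e-01]), 'qd': array([ 0.0003605 , -0.00052639,  0.00034031,  0.00045442, -0.00049629,
        0.00042723]), 'effort': array([-1.94335407e-03, -4.44874084e+01, -3.51339304e+01, -5.39960238e-04,
        9.21019411e-03,  1.84201940e-05]), 'ee_pos': array([ 0.22425642, -0.52891546,  0.25241781]), 'orientation': array([-3.07703705e+00, -6.25081626e-01,  9.35837243e-06]), 'wrist_force': array([ 0.30632492,  0.28537922, -0.29391927]), 'wrist_torque': array([-0.04049341,  0.01621083, -0.01266212]), 'gripper_force': 0.0, 'opening': 1.0005613778125497}
scene [[433.2588611730958, 0.0, 279.28279169558334], [0.0, 433.2588611730958, 202.8553960283821], [0.0, 0.0, 1.0]] [[-0.4664, -0.8843, 0.0221, 0.3752], [-0.6285, 0.3137, -0.7117, 0.2008], [0.6224, -0.3458, -0.7021, 0.7616], [0.0, 0.0, 0.0, 1.0]]
side [[422.72517303575626, 0.0, 280.1144472380262], [0.0, 422.72517303575626, 206.55707187145325], [0.0, 0.0, 1.0]] [[-0.6826, -0.7307, 0.0126, 0.4237], [-0.436, 0.3933, -0.8095, 0.1491], [0.5865, -0.5581, -0.5871, 0.7755], [0.0, 0.0, 0.0, 1.0]]
wrist [[294.82455321819793, 0.0, 278.40673540364327], [0.0, 294.82455321819793, 206.35367091066155], [0.0, 0.0, 1.0]] [[0.0006, -0.9483, -0.3174, 0.0816], [1.0, 0.0007, -0.0004, -0.0008], [0.0006, -0.3174, 0.9483, -0.1208], [0.0, 0.0, 0.0, 1.0]]
```

View pics/scene0.png

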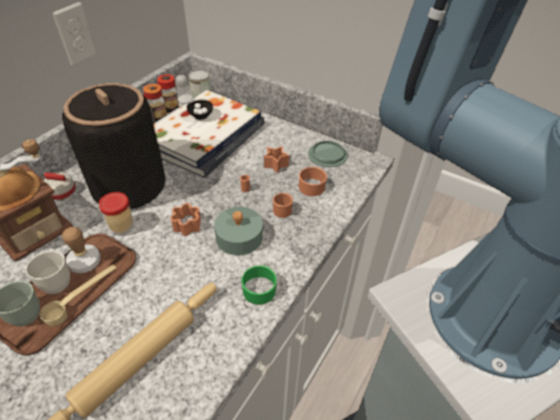

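View pics/side0.png

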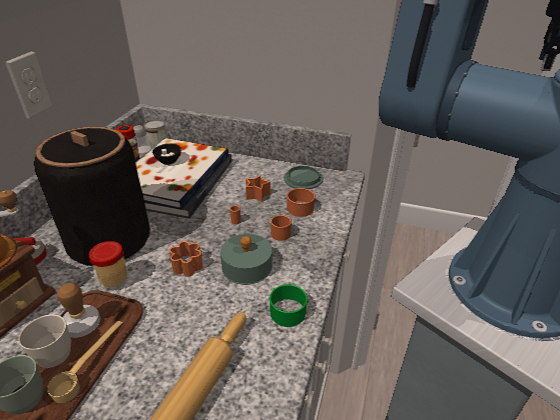

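Round copper rings in the scene picture: (245,183) is the smallest, (283,204) the middle one, (313,180) the large one. The others are the star (277,158), the flower (186,219), the base (328,152) and the lid (239,230). The green ring at (259,284) is the look-alike. I'll confirm this in a crop.

```bash
python3 - <<'E'
import cv2
a=cv2.imread("pics/scene0.png")[135:260,205:355];cv2.imwrite("pics/c1.png",cv2.resize(a,None,fx=4.8,fy=4.8,interpolation=cv2.INTER_CUBIC)[:600])
a=cv2.imread("pics/side0.png")[160:285,210:350];cv2.imwrite("pics/c2.png",cv2.resize(a,None,fx=4.8,fy=4.8,interpolation=cv2.INTER_CUBIC)[:600])
E
```

```text
(no output)
```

View pics/c1.png

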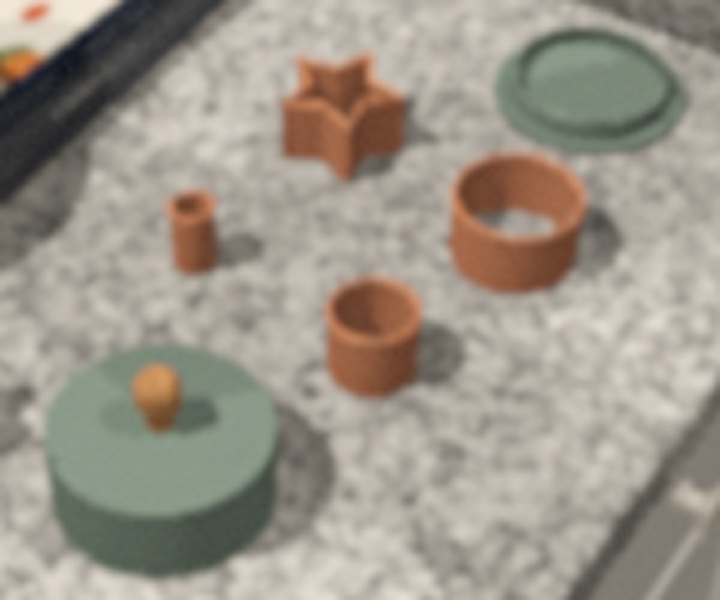

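View pics/c2.png

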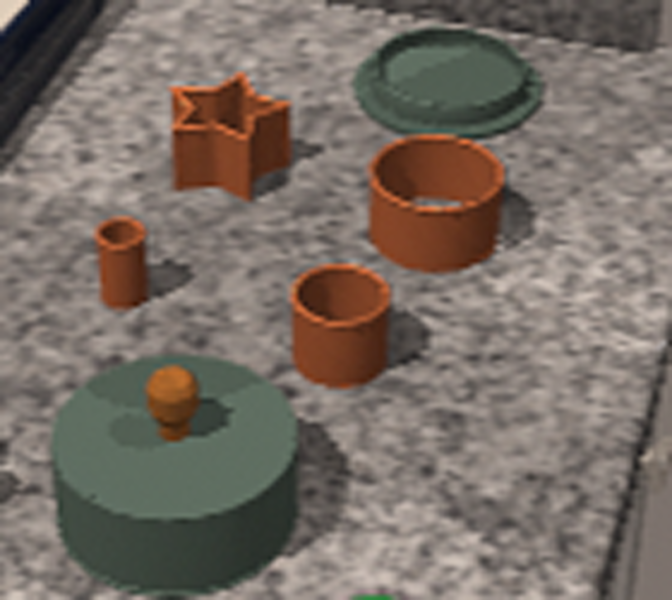

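```bash
cat >u.py <<'E'
import numpy as np,pickle
from scipy.optimize import least_squares
from scipy.spatial.transform import Rotation as R
a=np.linspace(0,2*np.pi,181)
def solid(p,rz): # rz list of (radius,height)
    return np.vstack([np.c_[p[0]+r*np.cos(a),p[1]+r*np.sin(a),0*a+z] for r,z in rz])
def proj(P,K,T):
    c=P@T[:3,:3].T+T[:3,3];q=c@K.T;return q[:,:2]/q[:,2:]
def bbox(q):return np.array([q[:,0].min(),q[:,0].max(),q[:,1].min(),q[:,1].max()])
S=dict(small=[(.011,0),(.011,.036)],medium=[(.021,0),(.021,.036)],large=[(.031,0),(.031,.036)],
 base=[(.05,0),(.05,.004),(.0405,.015)],lid=[(.048,0),(.048,.042)])
def wristT(s,f):
    Tw=np.eye(4);Tw[:3,:3]=R.from_rotvec(s["orientation"]).as_matrix();Tw[:3,3]=s["ee_pos"]
    return np.linalg.inv(Tw@f["mount"])
def fit(name,obs,dz=0,p0=(.6,-.15)): # obs list of (K,T,bbox)
    S_=[(r,z+dz) for r,z in S[name]]
    fun=lambda p:np.concatenate([(bbox(proj(solid(p,S_),K,T))-b)[~np.isnan(b)] for K,T,b in obs])
    s=least_squares(fun,p0);return s.x,fun(s.x)
E
python3 - <<'E'
from u import *
d={n:pickle.load(open(f"pics/{n}0.pkl","rb"))[1] for n in("scene","side")}
B=dict(small=[(168,217,190,273),(96,147,217,307)],medium=[(326,420,277,396),(291,390,264,386)],large=[(450,586,152,291),(368,505,134,270)],
base=[(495,686,27,150),(354,543,27,137)],lid=[(46,278,345,572),(52,298,354,592)])
O=dict(scene=(205,205,135,135),side=(210,210,160,160))
for n,b in B.items():
    for cams in (("scene","side"),("scene",),("side",)):
        obs=[(d[c]["mtx"],d[c]["camera_from_world"],(np.array(b[("scene","side").index(c)])+.5)/4.8-.5+O[c]) for c in cams]
        x,r=fit(n,obs);print(n,cams,x.round(4),r.round(1))
f=d["scene"]
# star/flower centres at z=.018 by ray
def ray(c,u,v,z):
    f=d[c];K,T=f["mtx"],f["camera_from_world"]
    dd=T[:3,:3].T@np.linalg.solve(K,[u,v,1]);o=-T[:3,:3].T@T[:3,3];return (o+dd*(z-o[2])/dd[2]).round(3)
print("star",ray("scene",277,158,.018),"flower",ray("scene",186,219,.018),"green",ray("scene",259,284,.018),"can",ray("scene",125,190,0),"book corner",ray("scene",205,167,0),"book right", ray("scene",262,122,0.03),"counter edge",ray("scene",392,160,0),ray("scene",300,290,0))
E
```

```text
small ('scene', 'side') [0.496  0.2506] [-0.1  0.1 -0.8  0.5 -0.2  0.2 -0.2  0.5]
small ('scene',) [0.4955 0.2508] [-0.1  0.1 -0.6  0.6]
small ('side',) [0.4965 0.2503] [-0.2  0.2 -0.3  0.3]
medium ('scene', 'side') [0.3972 0.2082] [-0.3  0.3 -0.6  0.4  0.1 -0.1 -0.3  0.4]
medium ('scene',) [0.397  0.2084] [-0.3  0.3 -0.6  0.5]
medium ('side',) [0.3975 0.208 ] [ 0.1 -0.1 -0.3  0.3]
large ('scene', 'side') [0.4349 0.1109] [-0.2  0.1 -0.7  0.5  0.3 -0.2 -0.2  0.3]
large ('scene',) [0.4347 0.1109] [-0.1  0.1 -0.6  0.5]
large ('side',) [0.4351 0.1108] [ 0.3 -0.3 -0.2  0.2]
base ('scene', 'side') [0.5212 0.0134] [-0.3  0.3 -1.1  0.8 -0.   0.1 -0.5  0.6]
base ('scene',) [0.5209 0.0136] [-0.3  0.3 -1.   0.9]
base ('side',) [0.5216 0.0132] [-0.1  0.1 -0.6  0.5]
lid ('scene', 'side') [0.3713 0.3205] [-0.4  0.4 -1.5  1.1 -0.1  0.2 -0.7  0.7]
lid ('scene',) [0.3711 0.3206] [-0.4  0.4 -1.4  1.2]
lid ('side',) [0.3716 0.3204] [-0.2  0.2 -0.8  0.6]
star [0.542 0.145 0.018] flower [0.448 0.405 0.018] green [0.237 0.341 0.018] can [0.611 0.493 0.   ] book corner [0.608 0.304 0.   ] book right [0.678 0.118 0.03 ] counter edge [ 0.429 -0.117  0.   ] [0.203 0.274 0.   ]
```

The crops confirm the choice: three plain copper rings that fit at 22, 42 and 62 mm, with the star beside them. The single-camera fits agree to within 1 mm. I'll align the tool with the world axes and draw the arm in.

Call:
servo_tool(
  moves=[
    [0,0,0,0,0,0.064],
    [0,0,0,0,0,0.064],
    [0,0,0,0,0,0.064],
    [0,0,0,0,0,0.063],
    [-0.009,-0.038,0,0,0,0],
    [-0.009,-0.038,0,0,0,0],
    [-0.009,-0.038,0,0,0,0],
    [-0.009,-0.038,0,0,0,0],
    [-0.009,-0.038,0,0,0,0],
    [-0.009,-0.038,0,0,0,0],
  ],
  grip=-1,
  force=30,
)

```text
t: 0.98
ee_pos: [0.1699, -0.2995, 0.2525]
orientation: [-3.141, -0.0, 0.0]
wrist_force: [0.7, 0.9, 1.1]
opening: 1.003
gripper_force: 0.0
```

```bash
python3 - <<'E'
from u import *
from station import sensors
s=sensors.get_state();print(s["qpos"].round(2),s["ee_pos"].round(4)); print(R.from_rotvec(s["orientation"]).as_matrix().round(3))
d={n:pickle.load(open(f"pics/{n}0.pkl","rb"))[1] for n in("scene","side")}
def ray(c,u,v,z):
    f=d[c];K,T=f["mtx"],f["camera_from_world"]
    dd=T[:3,:3].T@np.linalg.solve(K,[u,v,1]);o=-T[:3,:3].T@T[:3,3];return (o+dd*(z-o[2])/dd[2]).round(3)
for z in(-.95,-.9,-.8): print(z,ray("scene",325,375,z),ray("scene",360,370,z),ray("side",335,360,z),ray("side",370,372,z))
E
```

```text
[-1.4  -0.4   2.13 -0.    1.41  0.17] [ 0.1699 -0.2995  0.2525]
[[ 1.     0.    -0.   ]
 [ 0.    -1.     0.001]
 [-0.    -0.001 -1.   ]]
-0.95 [ 0.36   0.014 -0.95 ] [ 0.315 -0.116 -0.95 ] [ 0.487 -0.199 -0.95 ] [ 0.356 -0.26  -0.95 ]
-0.9 [ 0.344  0.03  -0.9  ] [ 0.3   -0.096 -0.9  ] [ 0.467 -0.17  -0.9  ] [ 0.341 -0.229 -0.9  ]
-0.8 [ 0.311  0.062 -0.8  ] [ 0.27  -0.056 -0.8  ] [ 0.429 -0.112 -0.8  ] [ 0.311 -0.167 -0.8  ]
```

Call:
servo_tool(
  moves=[
    [0,0,0,0,0,-0.077],
    [0,0,0,0,0,-0.077],
    [0,0,0,0,0,-0.077],
    [0,0,0,0,0,-0.077],
    [0,0,0,0,0,-0.077],
    [0,0,0,0,0,-0.077],
    [0,0,0,0,0,-0.077],
    [0,0,0,0,0,-0.077],
    [0,0,0,0,0,-0.077],
    [0,0,0,0,0,-0.077],
  ],
  grip=0,
)

```text
t: 1.82
ee_pos: [0.1703, -0.3012, 0.2531]
orientation: [-2.579, -1.794, -0.0]
wrist_force: [-0.5, -0.6, 0.5]
opening: 0.502
gripper_force: 0.0
```

Call:
servo_tool(
  moves=[
    [0,0,0,0,0,-0.077],
    [0,0,0,0,0,-0.077],
    [0,0,0,0,0,-0.076],
    [0.025,0.0025,0,0,0,0],
    [0.025,0.0025,0,0,0,0],
    [0.025,0.021,0,0,0,0],
    [0.025,0.021,0,0,0,0],
    [0.025,0.021,0,0,0,0],
    [0.025,0.021,0,0,0,0],
  ],
)

```text
t: 2.57
ee_pos: [0.2598, -0.1502, 0.2534]
orientation: [2.222, 2.219, -0.0]
wrist_force: [0.5, 0.3, -0.0]
opening: 0.495
gripper_force: 0.0
```

Call:
servo_tool(
  moves=[
    [0.03,0.008,0,0,0,0],
    [0.03,0.008,0,0,0,0],
    [0.03,0.008,0,0,0,0],
    [0.03,0.008,0,0,0,0],
    [0.03,0.008,0,0,0,0],
  ],
)

```text
t: 2.98
ee_pos: [0.2992, 0.0001, 0.2534]
orientation: [2.221, 2.221, 0.001]
wrist_force: [0.6, -1.1, 0.3]
opening: 0.504
gripper_force: 0.0
```

Call:
servo_tool(
  moves=[
    [0.025,0.0196,0.012,0,0,0],
    [0.025,0.0196,0.012,0,0,0],
    [0.025,0.0196,0.012,0,0,0],
    [0.025,0.0196,0.012,0,0,0],
    [0.025,0.0196,0.012,0,0,0],
    [0.025,0.0196,0.012,0,0,0],
    [0.025,0.0196,0.012,0,0,0],
    [0.025,0.0196,0.012,0,0,0],
    [0.025,0.0196,0.012,0,0,0],
    [0.025,0.0196,0.012,0,0,0],
  ],
  grip=-0.3,
)

```text
t: 3.82
ee_pos: [0.4956, 0.2501, 0.1321]
orientation: [-2.221, -2.222, 0.001]
wrist_force: [-0.1, -0.2, 0.4]
opening: 0.65
gripper_force: 0.0
```

```bash
python3 - <<'E'
from station import sensors, grab_frame
import cv2,pickle
s=sensors.get_state();print(s["ee_pos"],s["opening"],s["qpos"].round(2),s["wrist_force"].round(1))
f=grab_frame("wrist");pickle.dump((s,f),open("pics/w1.pkl","wb"));cv2.imwrite("pics/w1.png",cv2.resize(f["color"][:,:,::-1],None,fx=1.4,fy=1.4))
E
```

```text
[0.49561892 0.2500973  0.1320895 ] 0.6503152278431468 [ 0.25  0.28  1.75 -0.    1.11  0.25] [-0.1 -0.2  0.4]
```

View pics/w1.png

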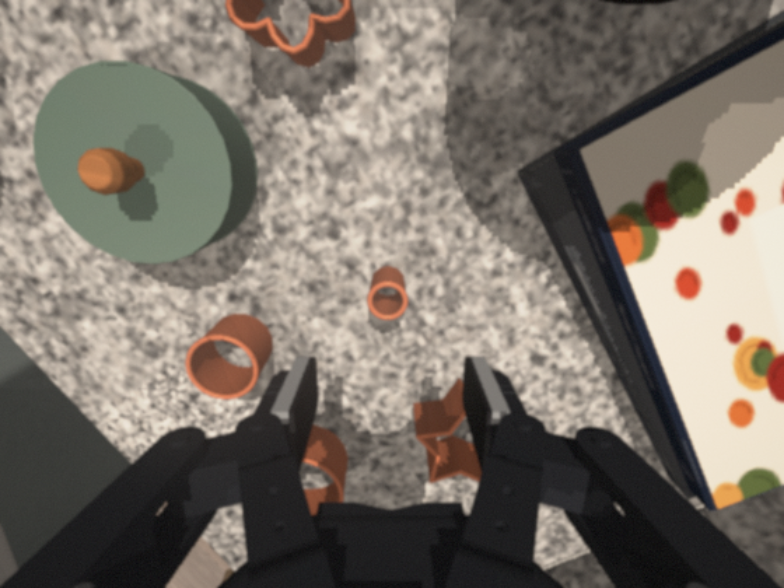

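The wrist view shows the small ring at (387,300), centred between the fingers, the medium one at (230,355) and the lid at (145,165). Next I check the fits.

```bash
python3 - <<'E'
from u import *
s,f=pickle.load(open("pics/w1.pkl","rb"));T=wristT(s,f)
for n,b in dict(small=(368,407,265,320),medium=(186,272,314,398),lid=(34,257,62,263)).items():
    x,r=fit(n,[(f["mtx"],T,(np.array(b)+.5)/1.4-.5)],p0=(.45,.25));print(n,x.round(4),r.round(1))
E
```

```text
small [0.4937 0.2527] [-0.1  0.1  0.3 -0.3]
medium [0.3951 0.2102] [-0.6  0.7 -0.8  0.8]
lid [0.3694 0.3233] [-0.7  0.9 -0.9  1.4]
```

Call:
servo_tool(
  moves=[
    [0.0014,-0.0005,0.024,0,0,0],
    [0,0,0.024,0,0,0],
    [0,0,0.024,0,0,0],
    [0,0,0.024,0,0,0],
    [0,0,0,0,0,0],
  ],
)

```text
t: 4.28
ee_pos: [0.4907, 0.2489, 0.0324]
orientation: [-2.218, -2.218, 0.012]
wrist_force: [-1.3, -0.2, -0.1]
opening: 0.653
gripper_force: 0.0
```

Call:
servo_tool(
  moves=[
    [0,0,0,0,0,0],
    [0,0,0,0,0,0],
    [0,0,0,0,0,0],
    [0,0,0,0,0,0],
    [0,0,0,0,0,0],
    [0,0,0,0,0,0],
    [0,0,0,0,0,0],
  ],
  grip=1,
  force=25,
)

```text
t: 4.87
ee_pos: [0.4961, 0.2504, 0.0391]
orientation: [2.22, 2.22, 0.005]
wrist_force: [-0.5, -0.1, 7.0]
opening: 0.25
gripper_force: 25.0
```

Call:
servo_tool(
  moves=[
    [0,0,-0.02,0,0,0],
    [0,0,-0.03,0,0,0],
    [0,0,-0.03,0,0,0],
    [-0.01,0.001,-0.02,0,0,0],
    [-0.03,0.004,0,0,0,0],
    [-0.03,0.004,0,0,0,0],
    [-0.03,0.004,0,0,0,0],
    [-0.03,0.004,0,0,0,0],
    [-0.03,0.004,0,0,0,0],
    [-0.03,0.004,0,0,0,0],
  ],
)

```text
t: 5.7
ee_pos: [0.5197, 0.0587, 0.1378]
orientation: [2.22, 2.222, 0.001]
wrist_force: [0.5, 1.1, -0.4]
opening: 0.248
gripper_force: 24.7
```

Call:
servo_tool(
  moves=[
    [-0.03,0,0,0,0,0],
    [-0.017,0,0,0,0,0],
    [0,0,0,0,0,0],
    [0,0,0,0,0,0],
    [0,0,0,0,0,0],
  ],
)

```text
t: 6.12
ee_pos: [0.5196, 0.0135, 0.1375]
orientation: [-2.221, -2.221, -0.001]
wrist_force: [-0.5, 0.3, -0.3]
opening: 0.249
gripper_force: 24.7
```

```bash
python3 - <<'E'
from station import sensors, grab_frame
import cv2,pickle
s=sensors.get_state();print(s["ee_pos"],s["opening"],s["qpos"].round(2),s["wrist_force"].round(1),s["orientation"])
f=grab_frame("wrist");pickle.dump((s,f),open("pics/w2.pkl","wb"));cv2.imwrite("pics/w2.png",cv2.resize(f["color"][:,:,::-1],None,fx=1.4,fy=1.4))
E
```

```text
[0.51960419 0.01354969 0.13745072] 0.2494748484468862 [-0.2   0.2   1.84  0.    1.1  -0.2 ] [-0.5  0.3 -0.3] [-2.22123257e+00 -2.22136239e+00 -5.28231916e-04]
```

View pics/w2.png

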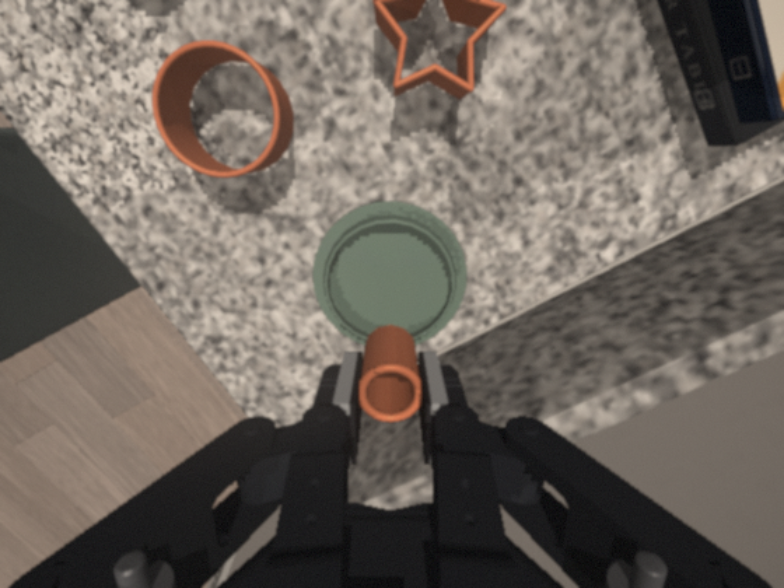

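The wrist view shows the base at (390,273) and the held small ring with its rim at (390,393), hanging straight. The backsplash foot runs from (470,345) to (784,190), so I check its clearance too.

```bash
python3 - <<'E'
from u import *
s,f=pickle.load(open("pics/w2.pkl","rb"));T=wristT(s,f);K=f["mtx"]
def px(b):return (np.array(b)+.5)/1.4-.5
x,r=fit("base",[(K,T,px((313,467,201,np.nan)))],p0=(.52,.013));print("base",x.round(4),r.round(1))
# ring in hand: top ellipse centre, z of top = ee+.036-.0391
x,r=fit("small",[(K,T,px((358,422,323,420)))],dz=s["ee_pos"][2]-.039,p0=(.52,.013));print("small",x.round(4),r.round(1))
x,r=fit("large",[(K,T,px((152,293,40,185)))],p0=(.43,.1));print("large",x.round(4),r.round(1))
def ray(u,v,z):
    dd=T[:3,:3].T@np.linalg.solve(K,[*px((u,v)),1]);o=-T[:3,:3].T@T[:3,3];return (o+dd*(z-o[2])/dd[2]).round(3)
print(ray(475,345,0),ray(784,190,0))
print(ray(375,495,.08),ray(784,335,.08), ray(375,495,.1),ray(784,335,.1))
E
```

```text
base [0.5192 0.0168] [-0.5  0.5  0.1]
small [0.5191 0.0167] [ 0.1 -0.1 -0.2  0.2]
large [0.4321 0.1129] [-0.3  0.3  3.2 -3.8]
[ 0.578 -0.031  0.   ] [0.76  0.074 0.   ]
[ 0.511 -0.082  0.08 ] [0.706 0.014 0.08 ] [ 0.512 -0.062  0.1  ] [0.685 0.023 0.1  ]
```

Call:
servo_tool(
  moves=[
    [0,0,0.022,0,0,0],
    [0,0,0.022,0,0,0],
    [0,0,0.022,0,0,0],
    [0,0,0.018,0,0,0],
    [0,0,0.006,0,0,0],
    [0,0,0.003,0,0,0],
    [0,0,0,0,0,0],
    [0,0,0,0,0,0],
  ],
)

```text
t: 6.83
ee_pos: [0.5206, 0.0133, 0.0452]
orientation: [2.219, 2.222, 0.001]
wrist_force: [-0.0, -0.1, 0.4]
opening: 0.247
gripper_force: 24.7
```

Call:
servo_tool(
  moves=[
    [0,0,0.001,0,0,0],
    [0,0,0.001,0,0,0],
    [0,0,0,0,0,0],
  ],
)

```text
t: 7.08
ee_pos: [0.5206, 0.0129, 0.0432]
orientation: [2.22, 2.22, 0.002]
wrist_force: [0.3, 0.1, 1.4]
opening: 0.249
gripper_force: 24.9
```

Call:
servo_tool(
  moves=[
    [0,0,0.001,0,0,0],
    [0,0,0,0,0,0],
    [0,0,0,0,0,0],
    [0,0,0,0,0,0],
    [0,0,-0.02,0,0,0],
    [0,0,-0.03,0,0,0],
    [0,0,-0.03,0,0,0],
    [0,0,0,0,0,0],
  ],
  grip=0,
)

```text
t: 7.75
ee_pos: [0.5235, 0.0124, 0.127]
orientation: [2.215, 2.216, 0.008]
wrist_force: [1.0, 0.7, 0.9]
opening: 0.498
gripper_force: 0.0
```

Call:
servo_tool(
  moves=[
    [0.025,-0.016,0,0,0,0],
    [0.025,-0.016,0,0,0,0],
    [0.025,-0.016,0,0,0,0],
    [0.025,-0.016,0,0,0,0],
    [0.025,-0.016,0,0,0,0],
    [0.025,-0.016,0,0,0,0],
    [0.025,-0.016,0,0,0,0],
    [0.02,-0.012,0,0,0,0],
    [0,0,0,0,0,0],
    [0,0,0,0,0,0],
  ],
  grip=-0.7,
)

```text
t: 8.58
ee_pos: [0.395, 0.2087, 0.1211]
orientation: [2.218, 2.225, -0.0]
wrist_force: [0.3, -0.8, 0.4]
opening: 0.851
gripper_force: 0.0
```

```bash
python3 - <<'E'
from station import sensors, grab_frame
import cv2,pickle
s=sensors.get_state();print(s["ee_pos"],s["opening"],s["wrist_force"].round(1),s["orientation"])
f=grab_frame("scene");a=f["color"][:,:,::-1][125:275,205:355];cv2.imwrite("pics/s2.png",cv2.resize(a,None,fx=4,fy=4,interpolation=cv2.INTER_CUBIC))
E
```

```text
[0.39499064 0.20873873 0.12107763] 0.850558138555737 [ 0.3 -0.8  0.4] [ 2.21805140e+00  2.22477174e+00 -3.10708928e-04]
```

View pics/s2.png

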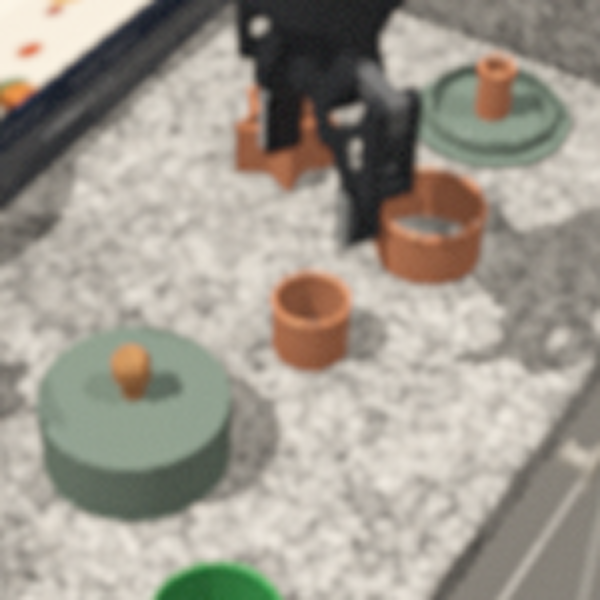

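The small ring stands upright in the base at (496,90). The medium ring at (311,320) hasn't moved.

Call:
servo_tool(
  moves=[
    [0,0.0015,0.024,0,0,0],
    [0,0,0.026,0,0,0],
    [0,0,0.024,0,0,0],
    [0,0,0.01,0,0,0],
    [0,0,0.004,0,0,0],
    [0,0,0,0,0,0],
  ],
)

```text
t: 9.13
ee_pos: [0.3972, 0.2073, 0.0327]
orientation: [-2.222, -2.22, 0.002]
wrist_force: [-0.4, -0.1, 0.2]
opening: 0.85
gripper_force: 0.0
```

Call:
servo_tool(
  moves=[
    [0,0,0,0,0,0],
    [0,0,0,0,0,0],
    [0,0,0,0,0,0],
    [0,0,0,0,0,0],
    [0,0,0,0,0,0],
    [0,0,0,0,0,0],
    [0,0,0,0,0,0],
  ],
  grip=1,
  force=25,
)

```text
t: 9.72
ee_pos: [0.3984, 0.2082, 0.0347]
orientation: [2.22, 2.221, 0.003]
wrist_force: [-0.7, -1.3, 5.7]
opening: 0.486
gripper_force: 24.9
```

```bash
python3 - <<'E'
from u import *
from station import sensors
s=sensors.get_state();print(s["ee_pos"],s["opening"],s["wrist_force"].round(1))
f=pickle.load(open("pics/scene0.pkl","rb"))[1]
x,r=fit("small",[(f["mtx"],f["camera_from_world"],(np.array((476,517,54,121))+.5)/4-.5+np.array((205,205,125,125)))],dz=.004);print(x.round(4),r.round(1))
x,r=fit("base",[(f["mtx"],f["camera_from_world"],(np.array((416,574,64,165))+.5)/4-.5+np.array((205,205,125,125)))],dz=.0);print(x.round(4),r.round(1))
E
```

```text
[0.39840786 0.20819056 0.0347216 ] 0.4859999352757034 [-0.7 -1.3  5.7]
[0.5213 0.0124] [-0.1  0.1 -0.2  0.2]
[0.5194 0.0123] [-0.4  0.4 -1.2  1. ]
```

Call:
servo_tool(
  moves=[
    [0,0,-0.02,0,0,0],
    [0,0,-0.03,0,0,0],
    [0,0,-0.035,0,0,0],
    [-0.03,0.019,0,0,0,0],
    [-0.03,0.019,0,0,0,0],
    [-0.03,0.019,0,0,0,0],
    [-0.03,0.019,0,0,0,0],
    [-0.03,0.019,0,0,0,0],
    [-0.03,0.019,0,0,0,0],
    [-0.015,0.008,0,0,0,0],
  ],
)

```text
t: 10.55
ee_pos: [0.5219, 0.0096, 0.1196]
orientation: [2.221, 2.217, 0.002]
wrist_force: [-0.6, -0.4, 1.0]
opening: 0.489
gripper_force: 25.8
```

Call:
servo_tool(
  moves=[
    [0,0,0,0,0,0],
    [0,0,0,0,0,0],
    [0,0,0,0,0,0],
    [0,0,0,0,0,0],
  ],
)

```text
t: 10.88
ee_pos: [0.5184, 0.0142, 0.1183]
orientation: [-2.219, -2.223, 0.0]
wrist_force: [-0.0, 0.1, -0.1]
opening: 0.486
gripper_force: 25.8
```

```bash
python3 - <<'E'
from station import sensors, grab_frame
import cv2,pickle
s=sensors.get_state();print(s["ee_pos"],s["opening"],s["wrist_force"].round(1),s["orientation"])
f=grab_frame("wrist");pickle.dump((s,f),open("pics/w3.pkl","wb"));cv2.imwrite("pics/w3.png",cv2.resize(f["color"][180:340,180:380,::-1],None,fx=4,fy=4)[:600])
E
```

```text
[0.51840507 0.01422754 0.11825048] 0.48608782029435316 [-0.   0.1 -0.1] [-2.21921872e+00 -2.22267887e+00  2.92289184e-04]
```

View pics/w3.png

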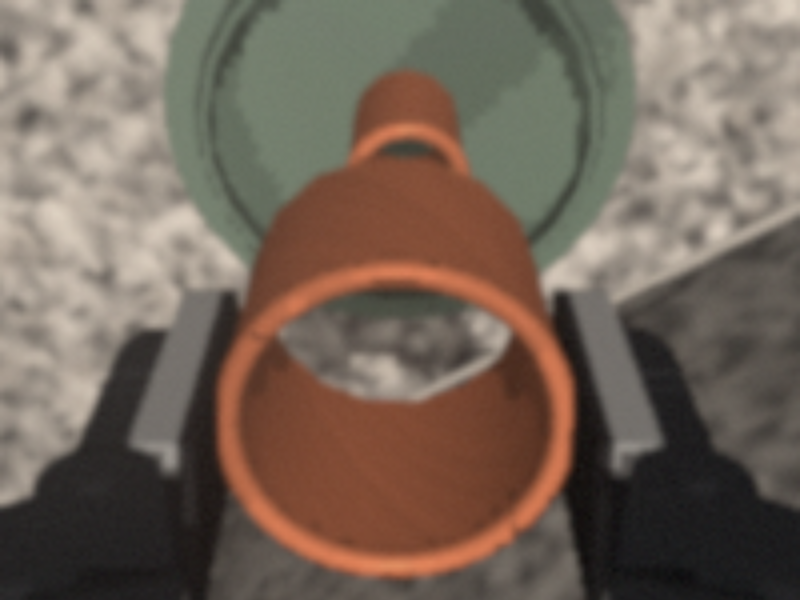

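The medium ring is held level, with its rim centred at (395,420). The small ring stands upright behind it at (408,120).

```bash
python3 - <<'E'
from u import *
s,f=pickle.load(open("pics/w3.pkl","rb"));T=wristT(s,f);K=f["mtx"]
def px(b):return (np.array(b)+.5)/4-.5+np.array((180,180,180,180))
n=np.nan
print("small",fit("small",[(K,T,px((348,468,70,n)))],dz=.004))
print("base",fit("base",[(K,T,px((164,636,n,n)))],p0=(.52,.015)))
print("med",fit("medium",[(K,T,px((217,574,n,577)))],dz=s["ee_pos"][2]-.0347))
E
```

```text
small (array([0.52024562, 0.01518952]), array([-0.10746399,  0.10741902,  0.00416744]))
base (array([0.51895971, 0.01037217]), array([5.68434189e-14, 5.68434189e-14]))
med (array([0.51791392, 0.01661037]), array([-0.03271375,  0.03272883,  0.00401725]))
```

Call:
servo_tool(
  moves=[
    [-0.0015,0.0022,0.012,0,0,0],
    [0,0,0.015,0,0,0],
    [0,0,0.015,0,0,0],
    [0,0,0.015,0,0,0],
    [0,0,0.012,0,0,0],
    [0,0,0.006,0,0,0],
    [0,0,0.003,0,0,0],
    [0,0,0,0,0,0],
    [0,0,0,0,0,0],
  ],
)

```text
t: 11.68
ee_pos: [0.5219, 0.0116, 0.0406]
orientation: [2.22, 2.221, 0.001]
wrist_force: [-0.8, -0.2, -0.5]
opening: 0.485
gripper_force: 25.7
```

Call:
servo_tool(
  moves=[
    [0,0,0.001,0,0,0],
    [0,0,0.001,0,0,0],
    [0,0,0,0,0,0],
  ],
)

```text
t: 11.93
ee_pos: [0.522, 0.0114, 0.0388]
orientation: [2.22, 2.221, 0.001]
wrist_force: [0.0, 0.4, 0.8]
opening: 0.487
gripper_force: 25.8
```

Call:
servo_tool(
  moves=[
    [0,0,0,0,0,0],
    [0,0,0,0,0,0],
    [0,0,0,0,0,0],
    [0,0,-0.02,0,0,0],
    [0,0,-0.03,0,0,0],
    [0,0,-0.035,0,0,0],
    [0.025,-0.0218,0,0,0,0],
    [0.025,-0.0218,0,0,0,0],
    [0.025,-0.0218,0,0,0,0],
    [0.0246,-0.0216,0,0,0,0],
  ],
  grip=-0.5,
)

```text
t: 12.77
ee_pos: [0.4334, 0.1119, 0.1235]
orientation: [2.222, 2.22, 0.001]
wrist_force: [0.7, 0.7, -0.4]
opening: 0.752
gripper_force: 0.0
```

Call:
servo_tool(
  moves=[
    [0,0,0,0,0,0],
    [0,0,0,0,0,0],
    [0,0,0,0,0,0],
    [0,0,0,0,0,0],
  ],
  grip=-1,
)

```text
t: 13.1
ee_pos: [0.4354, 0.1105, 0.1236]
orientation: [2.221, 2.22, 0.001]
wrist_force: [0.2, 0.1, 0.5]
opening: 1.0
gripper_force: 0.0
```

```bash
python3 - <<'E'
from station import sensors, grab_frame
import cv2,pickle,numpy as np
s=sensors.get_state();print(s["ee_pos"],s["opening"],s["wrist_force"].round(1),s["orientation"])
f=grab_frame("wrist");pickle.dump((s,f),open("pics/w4.pkl","wb"));
w=cv2.resize(f["color"][130:330,150:400,::-1],None,fx=2.4,fy=2.4)
g=grab_frame("side");b=cv2.resize(g["color"][155:215,275:345,::-1],None,fx=2.8,fy=2.8,interpolation=cv2.INTER_CUBIC)
c=np.zeros((480,800,3),np.uint8);c[:480,:600]=w;c[:168,600:796]=b
cv2.imwrite("pics/w4.png",c)
E
```

```text
[0.43540562 0.11051881 0.12361114] 0.9995096063757194 [0.2 0.1 0.5] [2.22129275e+00 2.22033326e+00 9.43402308e-04]
```

View pics/w4.png

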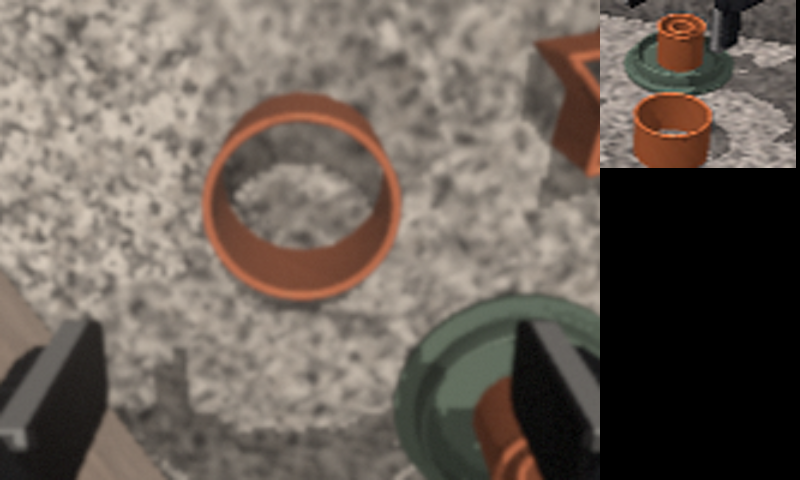

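The side inset shows the medium ring nested round the small one at (680,40). The large ring lies between the fingers at (302,205).

Call:
servo_tool(
  moves=[
    [0,0,0.024,0,0,0],
    [0,0,0.026,0,0,0],
    [0,0,0.024,0,0,0],
    [0,0,0.01,0,0,0],
    [0,0,0.004,0,0,0],
    [0,0,0,0,0,0],
  ],
)

```text
t: 13.7
ee_pos: [0.4342, 0.1107, 0.0347]
orientation: [-2.221, -2.22, 0.002]
wrist_force: [-0.3, -0.1, 0.3]
opening: 1.004
gripper_force: 0.0
```

Call:
servo_tool(
  moves=[
    [0,0,0,0,0,0],
    [0,0,0,0,0,0],
    [0,0,0,0,0,0],
    [0,0,0,0,0,0],
    [0,0,0,0,0,0],
    [0,0,0,0,0,0],
    [0,0,0,0,0,0],
  ],
  grip=1,
  force=25,
)

```text
t: 14.28
ee_pos: [0.4357, 0.1111, 0.0368]
orientation: [2.219, 2.221, 0.003]
wrist_force: [-1.7, -1.3, 7.3]
opening: 0.704
gripper_force: 27.0
```

Call:
servo_tool(
  moves=[
    [0,0,-0.02,0,0,0],
    [0,0,-0.03,0,0,0],
    [0,0,-0.035,0,0,0],
    [-0.025,0.0215,0,0,0,0],
    [-0.025,0.0215,0,0,0,0],
    [-0.025,0.0215,0,0,0,0],
    [-0.0245,0.0215,0,0,0,0],
    [0,0,0,0,0,0],
    [0,0,0,0,0,0],
    [0,0,0,0,0,0],
  ],
)

```text
t: 15.12
ee_pos: [0.52, 0.0118, 0.1204]
orientation: [-2.221, -2.221, 0.0]
wrist_force: [-1.7, 0.0, -0.3]
opening: 0.706
gripper_force: 28.4
```

```bash
python3 - <<'E'
from station import sensors, grab_frame
import cv2,pickle,numpy as np
s=sensors.get_state();print(s["ee_pos"],s["opening"],s["wrist_force"].round(1),s["orientation"])
f=grab_frame("wrist");pickle.dump((s,f),open("pics/w5.pkl","wb"));
cv2.imwrite("pics/w5.png",cv2.resize(f["color"][180:340,180:380,::-1],None,fx=4,fy=4)[:600])
E
```

```text
[0.52001995 0.01184358 0.1204229 ] 0.7062015356030692 [-1.7  0.  -0.3] [-2.22135492e+00 -2.22094610e+00  5.73703557e-05]
```

View pics/w5.png

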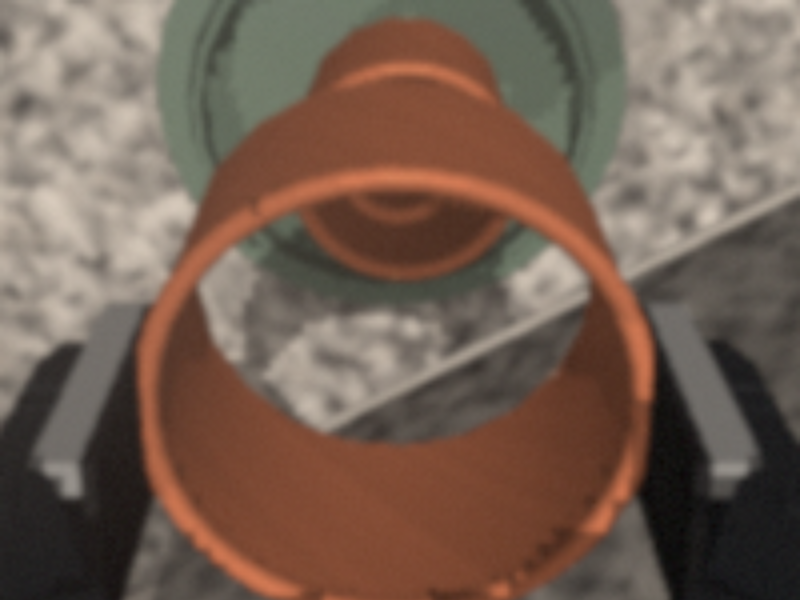

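The large ring is held level with its rim at (396,380). Nested in the base beyond it are the medium ring (405,170) and, inside that, the small one.

```bash
python3 - <<'E'
from u import *
s,f=pickle.load(open("pics/w5.pkl","rb"));T=wristT(s,f);K=f["mtx"]
def px(b):return (np.array(b)+.5)/4-.5+np.array((180,180,180,180))
n=np.nan
print("base",fit("base",[(K,T,px((157,628,n,n)))],p0=(.52,.015)))
print("med",fit("medium",[(K,T,px((297,513,18,281)))],dz=.004))
print("large",fit("large",[(K,T,px((137,655,n,n)))],dz=s["ee_pos"][2]-.0368,p0=(.52,.015)))
q=proj(solid((.5195,.0140),[(.031,s["ee_pos"][2]-.0008)]),K,T);print((bbox(q)-180)*4)
E
```

```text
base (array([0.51901832, 0.0127901 ]), array([5.68434189e-14, 5.68434189e-14]))
med (array([0.52135584, 0.01326902]), array([-1.59827758,  1.59874113,  0.12019966, -0.00590697]))
large (array([0.51959684, 0.01197163]), array([ 0.00000000e+00, -2.27373675e-13]))
[133.50579917 653.88540107 179.37371744 629.84842441]
```

Call:
servo_tool(
  moves=[
    [-0.0018,0.001,0.012,0,0,0],
    [0,0,0.015,0,0,0],
    [0,0,0.015,0,0,0],
    [0,0,0.015,0,0,0],
    [0,0,0.012,0,0,0],
    [0,0,0.006,0,0,0],
    [0,0,0.003,0,0,0],
    [0,0,0,0,0,0],
    [0,0,0,0,0,0],
  ],
)

```text
t: 15.92
ee_pos: [0.5219, 0.0098, 0.0427]
orientation: [2.22, 2.221, 0.001]
wrist_force: [-0.3, -1.0, -1.0]
opening: 0.701
gripper_force: 28.4
```

Call:
servo_tool(
  moves=[
    [0,0,0.001,0,0,0],
    [0,0,0.001,0,0,0],
    [0,0,0,0,0,0],
  ],
)

```text
t: 16.17
ee_pos: [0.5221, 0.0097, 0.0409]
orientation: [2.22, 2.221, 0.001]
wrist_force: [0.5, -0.0, 0.3]
opening: 0.699
gripper_force: 28.5
```

Call:
servo_tool(
  moves=[
    [0,0,0.0005,0,0,0],
    [0,0,0,0,0,0],
    [0,0,0,0,0,0],
    [0,0,0,0,0,0],
    [0,0,-0.02,0,0,0],
    [0,0,-0.03,0,0,0],
    [0,0,-0.035,0,0,0],
  ],
  grip=-1,
)

```text
t: 16.75
ee_pos: [0.5196, 0.0101, 0.1239]
orientation: [-2.218, -2.219, 0.004]
wrist_force: [1.2, 0.2, 0.2]
opening: 1.0
gripper_force: 0.0
```

Call:
servo_tool(
  moves=[
    [0.031,-0.015,-0.002,0,0,0],
    [0.031,-0.015,-0.002,0,0,0],
    [0.031,-0.015,-0.002,0,0,0],
    [0.031,-0.015,-0.002,0,0,0],
    [0.031,-0.015,-0.002,0,0,0],
    [0.031,-0.015,-0.002,0,0,0],
    [0.031,-0.015,-0.002,0,0,0],
    [0.031,-0.015,0,0,0,0],
    [0.031,-0.015,0,0,0,0],
    [0.031,-0.015,0,0,0,0],
  ],
  grip=-0.2,
)

```text
t: 17.58
ee_pos: [0.3704, 0.3212, 0.139]
orientation: [2.221, 2.221, 0.001]
wrist_force: [0.3, 0.0, 0.7]
opening: 0.599
gripper_force: 0.0
```

Call:
servo_tool(
  moves=[
    [0,0,0,0,0,0],
    [0,0,0,0,0,0],
    [0,0,0,0,0,0],
  ],
)

```text
t: 17.83
ee_pos: [0.3713, 0.3196, 0.1387]
orientation: [2.22, 2.223, -0.0]
wrist_force: [0.6, -0.1, -0.0]
opening: 0.603
gripper_force: 0.0
```

```bash
python3 - <<'E'
from station import sensors, grab_frame
import cv2,pickle,numpy as np
s=sensors.get_state();print(s["ee_pos"],s["opening"],s["wrist_force"].round(1),s["orientation"])
f=grab_frame("wrist");pickle.dump((s,f),open("pics/w6.pkl","wb"))
g=grab_frame("side");h=grab_frame("scene")
c=np.zeros((600,800,3),np.uint8)
c[:300,:400]=cv2.resize(f["color"],(400,300))
c[300:600,:400]=cv2.resize(g["color"][155:215,265:345],(400,300),interpolation=cv2.INTER_CUBIC)
c[300:600,400:]=cv2.resize(h["color"][130:190,290:370],(400,300),interpolation=cv2.INTER_CUBIC)
c[:300,400:]=cv2.resize(h["color"][170:290,180:340],(400,300))
cv2.imwrite("pics/w6.png",c[:,:,::-1])
E
```

```text
[0.37130092 0.31962945 0.1387063 ] 0.6028380229786475 [ 0.6 -0.1 -0. ] [ 2.21980114e+00  2.22255593e+00 -4.80979565e-04]
```

View pics/w6.png

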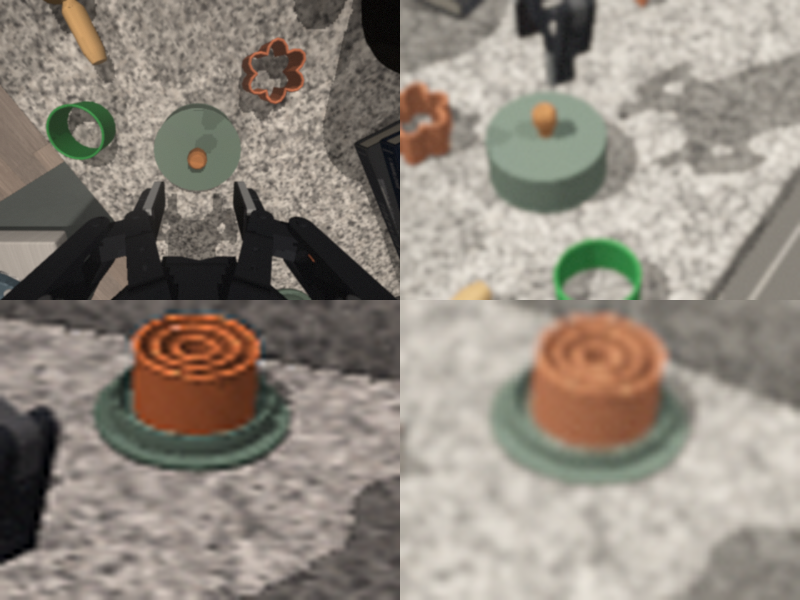

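All three rings are nested level in the base, and the lid's knob (197,158) is ahead between the fingers. I refine the base and lid positions.

```bash
python3 - <<'E'
from u import *
d={n:pickle.load(open(f"pics/{n}0.pkl","rb"))[1] for n in("scene","side")}
n=np.nan
def ob(c,b):
    o=dict(scene=(290,290,130,130),side=(265,265,155,155))[c];return (d[c]["mtx"],d[c]["camera_from_world"],(np.array(b)+.5)/5-.5+np.array(o))
for nm,bs,bc,dz in (("base",(94,292,n,169),(90,292,n,184),0),("large",(132,260,14,134),(130,267,12,147),.004)):
    for l in ([ob("side",bs),ob("scene",bc)],[ob("side",bs)],[ob("scene",bc)]): print(nm,*[v.round(4) for v in fit(nm,l,dz)])
E
```

```text
base [0.5219 0.0124] [ 0.0345 -0.0707  0.1023  0.0648 -0.0162 -0.0639]
base [0.5222 0.012 ] [ 0.0589 -0.0587  0.0078]
base [0.5217 0.0126] [ 0.0372 -0.0371  0.0037]
large [0.5248 0.0088] [ 0.1471 -0.1858 -0.4704  0.5232  0.4046 -0.3424 -0.0221 -0.0153]
large [0.525  0.0086] [ 0.1706 -0.1664 -0.5156  0.4721]
large [0.5247 0.0089] [ 0.3772 -0.3681  0.0084  0.0181]
```

Call:
servo_tool(
  moves=[
    [0.0005,0,0.02,0,0,0],
    [0,0,0.025,0,0,0],
    [0,0,0.015,0,0,0],
    [0,0,0.006,0,0,0],
    [0,0,0.002,0,0,0],
    [0,0,0,0,0,0],
    [0,0,0,0,0,0],
  ],
)

```text
t: 18.57
ee_pos: [0.3723, 0.3204, 0.0717]
orientation: [2.222, 2.221, 0.002]
wrist_force: [0.4, 0.5, 0.1]
opening: 0.599
gripper_force: 0.0
```

Call:
servo_tool(
  moves=[
    [0,0,0.002,0,0,0],
    [0,0,0.001,0,0,0],
    [0,0,0,0,0,0],
  ],
)

```text
t: 18.82
ee_pos: [0.3716, 0.3204, 0.0682]
orientation: [2.221, 2.222, 0.001]
wrist_force: [1.3, -0.2, -0.6]
opening: 0.6
gripper_force: 0.0
```

Call:
servo_tool(
  moves=[
    [0,0,0,0,0,0],
    [0,0,0,0,0,0],
    [0,0,0,0,0,0],
    [0,0,0,0,0,0],
    [0,0,0,0,0,0],
    [0,0,0,0,0,0],
    [0,0,0,0,0,0],
  ],
  grip=1,
  force=50,
)

```text
t: 19.4
ee_pos: [0.3714, 0.3204, 0.0681]
orientation: [-2.221, -2.222, -0.0]
wrist_force: [-2.9, -1.2, 5.4]
opening: 0.206
gripper_force: 48.8
```

Call:
servo_tool(
  moves=[
    [0,0,-0.01,0,0,0],
    [0,0,-0.02,0,0,0],
    [0,0,-0.025,0,0,0],
    [0,0,-0.015,0,0,0],
    [0,0,0,0,0,0],
    [-0.02,0.01,0,0,0,0],
    [-0.026,0.013,0,0,0,0],
    [-0.028,0.0135,0,0,0,0],
    [-0.028,0.0135,0,0,0,0],
    [-0.028,0.0135,0,0,0,0],
  ],
)

```text
t: 20.23
ee_pos: [0.4346, 0.189, 0.1368]
orientation: [-2.22, -2.222, 0.002]
wrist_force: [1.4, -0.7, -0.3]
opening: 0.205
gripper_force: 49.1
```

Call:
servo_tool(
  moves=[
    [-0.028,0.0135,0,0,0,0],
    [-0.028,0.0135,0,0,0,0],
    [-0.028,0.0135,0,0,0,0],
    [-0.028,0.0135,0,0,0,0],
    [-0.028,0.0135,0,0,0,0],
    [-0.023,0.012,0,0,0,0],
    [-0.015,0.008,0,0,0,0],
    [0,0,0,0,0,0],
    [0,0,0,0,0,0],
    [0,0,0,0,0,0],
  ],
)

```text
t: 21.07
ee_pos: [0.5214, 0.013, 0.1368]
orientation: [-2.22, -2.22, 0.001]
wrist_force: [-0.5, 0.4, -0.7]
opening: 0.204
gripper_force: 49.1
```

```bash
python3 - <<'E'
from station import sensors, grab_frame
import cv2,pickle,numpy as np
s=sensors.get_state();print(s["ee_pos"],s["opening"],s["wrist_force"].round(1),s["orientation"])
f=grab_frame("wrist");pickle.dump((s,f),open("pics/w7.pkl","wb"))
g=grab_frame("side");h=grab_frame("scene")
c=np.zeros((600,800,3),np.uint8)
c[:300,:400]=cv2.resize(f["color"],(400,300))
c[300:600,:400]=cv2.resize(g["color"][125:215,255:375],(400,300),interpolation=cv2.INTER_CUBIC)
c[300:600,400:]=cv2.resize(h["color"][100:190,280:400],(400,300),interpolation=cv2.INTER_CUBIC)
cv2.imwrite("pics/w7.png",c[:,:,::-1])
E
```

```text
[0.52136491 0.01298241 0.13680288] 0.20363376434980793 [-0.5  0.4 -0.7] [-2.21987069e+00 -2.22018936e+00  1.42374563e-03]
```

View pics/w7.png

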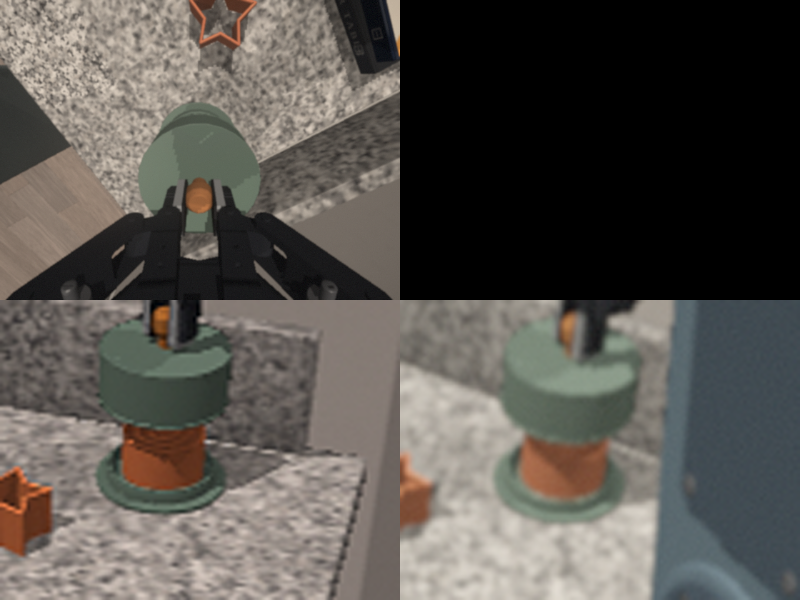

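The lid hangs level above the base. Side inset: lid (165,375), base (161,480). Scene inset: lid (571,380), base (560,490).

```bash
python3 - <<'E'
from u import *
d={n:pickle.load(open(f"pics/{n}0.pkl","rb"))[1] for n in("scene","side")}
n=np.nan
def ob(c,b):
    o=dict(scene=(280,280,100,100),side=(255,255,125,125))[c];return (d[c]["mtx"],d[c]["camera_from_world"],(np.array(b)+.5)/3.3333-.5+np.array(o))
for nm,bs,bc,dz in (("base",(97,226,n,212),(94,226,n,221),0),("lid",(98,232,17,130),(101,241,17,144),.0687)):
    for l in ([ob("side",bs),ob("scene",bc)],[ob("side",bs)],[ob("scene",bc)]): print(nm,*[v.round(4) for v in fit(nm,l,dz)])
s,f=pickle.load(open("pics/w7.pkl","rb"));T=wristT(s,f)
print(fit("lid",[(f["mtx"],T,(np.array((138,261,n,n))+.5)/.7143-.5)],.0687),fit("base",[(f["mtx"],T,(np.array((159,n,101,n))+.5)/.7143-.5)]))
E
```

```text
base [0.5231 0.0118] [-0.486   0.2695 -0.0376 -0.2406  0.4421  0.0287]
base [0.523  0.0116] [-0.3778  0.3765 -0.0499]
base [0.5234 0.0119] [-0.3385  0.3376 -0.0339]
lid [0.5227 0.0145] [-0.1643  0.2236 -0.1772  0.2201 -0.424   0.3686 -0.2286  0.0446]
lid [0.5229 0.0144] [-0.1912  0.1869 -0.2274  0.1594]
lid [0.5224 0.0146] [-0.4056  0.3947 -0.1759  0.1056]
(array([0.52139326, 0.01448829]), array([-5.68434189e-14, -5.68434189e-14])) (array([0.52075351, 0.01797033]), array([-8.52651283e-14,  0.00000000e+00]))
```

Call:
servo_tool(
  moves=[
    [-0.002,0,0.008,0,0,0],
    [0,0,0.012,0,0,0],
    [0,0,0.012,0,0,0],
    [0,0,0.01,0,0,0],
    [0,0,0.007,0,0,0],
    [0,0,0.004,0,0,0],
    [0,0,0,0,0,0],
    [0,0,0,0,0,0],
  ],
)

```text
t: 21.88
ee_pos: [0.5224, 0.0103, 0.0845]
orientation: [-2.221, -2.221, 0.0]
wrist_force: [0.1, -0.5, -1.3]
opening: 0.209
gripper_force: 49.1
```

Call:
servo_tool(
  moves=[
    [0,0,0.003,0,0,0],
    [0,0,0.003,0,0,0],
    [0,0,0.002,0,0,0],
    [0,0,0.002,0,0,0],
    [0,0,0,0,0,0],
    [0,0,0,0,0,0],
  ],
)

```text
t: 22.38
ee_pos: [0.522, 0.0105, 0.0745]
orientation: [-2.221, -2.221, 0.001]
wrist_force: [-1.3, 0.6, -2.1]
opening: 0.208
gripper_force: 49.1
```

Call:
servo_tool(
  moves=[
    [0,0,0.001,0,0,0],
    [0,0,0.001,0,0,0],
    [0,0,0.0005,0,0,0],
    [0,0,0,0,0,0],
    [0,0,0,0,0,0],
  ],
)

```text
t: 22.8
ee_pos: [0.5225, 0.0108, 0.0727]
orientation: [-2.221, -2.222, -0.001]
wrist_force: [-2.8, 4.2, 5.2]
opening: 0.204
gripper_force: 49.7
```

Contact came at the expected height. I release, rise straight up and look.

Call:
servo_tool(
  moves=[
    [0,0,0,0,0,0],
    [0,0,0,0,0,0],
    [0,0,0,0,0,0],
    [0,0,0,0,0,0],
    [0,0,-0.015,0,0,0],
    [0,0,-0.025,0,0,0],
    [0,0,-0.03,0,0,0],
    [0.03,-0.015,-0.01,0,0,0],
    [0.03,-0.015,0,0,0,0],
    [0.03,-0.015,0,0,0,0],
  ],
  grip=-0.3,
)

```text
t: 23.63
ee_pos: [0.478, 0.1006, 0.1536]
orientation: [2.222, 2.218, 0.003]
wrist_force: [-0.3, 1.1, -0.4]
opening: 0.648
gripper_force: 0.0
```

Call:
servo_tool(
  moves=[
    [0.03,-0.025,0,0,0,0],
    [0.03,-0.025,0,0,0,0],
    [0,0,0,0,0,0],
    [0,0,0,0,0,0],
  ],
)

```text
t: 23.97
ee_pos: [0.4264, 0.1615, 0.1523]
orientation: [2.217, 2.225, 0.0]
wrist_force: [0.1, 0.4, -0.2]
opening: 0.649
gripper_force: 0.0
```

```bash
python3 - <<'E'
from u import *
from station import sensors, grab_frame
import cv2
s=sensors.get_state();print(s["t"],s["ee_pos"],s["opening"],s["wrist_force"].round(1))
g=grab_frame("side");h=grab_frame("scene")
c=np.zeros((600,800,3),np.uint8)
c[:300,:400]=cv2.resize(g["color"],(400,300));c[:300,400:]=cv2.resize(h["color"],(400,300))
c[300:600,:400]=cv2.resize(g["color"][150:210,265:345],(400,300),interpolation=cv2.INTER_CUBIC)
c[300:600,400:]=cv2.resize(h["color"][125:185,290:370],(400,300),interpolation=cv2.INTER_CUBIC)
for f,o in((g,(265,265,150,150)),(h,(290,290,125,125))):
    for rz in ([(.048,.004),(.048,.046)],[(.05,0)]): print((5*(bbox(proj(solid((.522,.0123),rz),f["mtx"],f["camera_from_world"]))+.5-np.array(o))).round(0))
cv2.imwrite("pics/w8.png",c[:,:,::-1])
E
```

```text
23.9667 [0.42642507 0.16149632 0.15232344] 0.6488650964696874 [ 0.1  0.4 -0.2]
[ 99. 294.  15. 186.]
[ 95. 292.  90. 195.]
[ 95. 300.  12. 200.]
[ 91. 291.  85. 209.]
```

View pics/w8.png

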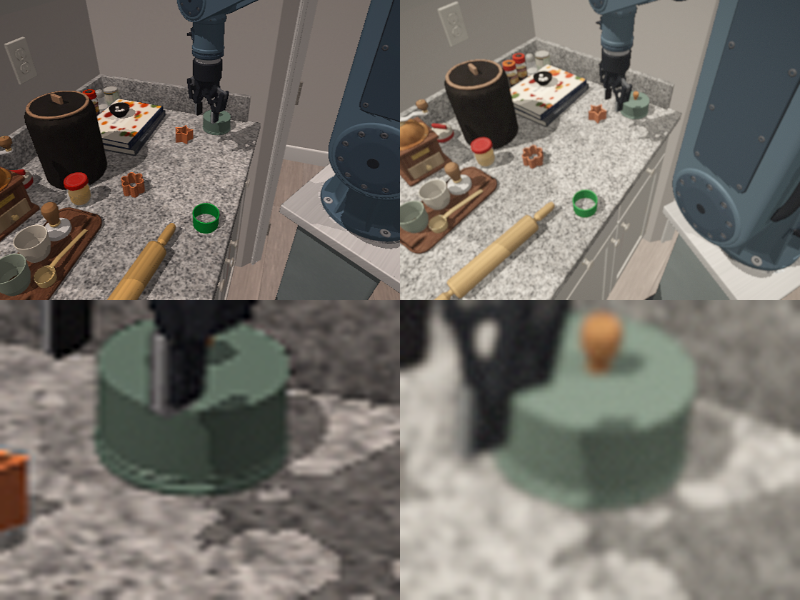

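The lid looks seated with the base's rim just showing below it at (195,488), but the fingers hide part of it. I move aside and take one last look.

Call:
servo_tool(
  moves=[
    [0.03,-0.015,0,0,0,0],
    [0.03,-0.015,0,0,0,0],
    [0.03,0,0,0,0,0],
    [0.03,0,0,0,0,0],
    [0.02,0,0,0,0,0],
    [0,0,0,0,0,0],
    [0,0,0,0,0,0],
  ],
)

```text
t: 24.65
ee_pos: [0.3985, 0.3001, 0.1521]
orientation: [2.221, 2.222, -0.0]
wrist_force: [-0.4, -1.1, -0.8]
opening: 0.65
gripper_force: 0.0
```

```bash
python3 - <<'E'
from u import *
from station import sensors, grab_frame
import cv2
s=sensors.get_state();print(s["t"],s["ee_pos"])
g=grab_frame("side");h=grab_frame("scene")
c=np.zeros((300,800,3),np.uint8)
for k,(f,o) in enumerate(((g,(265,150)),(h,(290,125)))):
    im=cv2.resize(f["color"][o[1]:o[1]+60,o[0]:o[0]+80],(400,300),interpolation=cv2.INTER_CUBIC)
    for r,z in((.048,.046),(.048,.004),(.05,.0)):
        q=5*(proj(solid((.5215,.0123),[(r,z)]),f["mtx"],f["camera_from_world"])+.5-np.array(o))
        for p in q[::6]: cv2.circle(im,tuple(int(v) for v in p),1,(255,255,0) if r<.05 else (255,0,0),-1)
    c[:,400*k:400*k+400]=im
cv2.imwrite("pics/w9.png",c[:,:,::-1])
E
```

```text
24.65 [0.39846215 0.30009652 0.15213768]
```

View pics/w9.png

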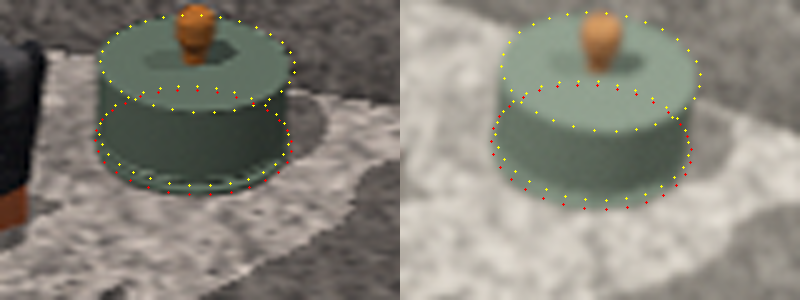

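The lid's top and lower edge match the closed-tin model in both views, so it is level and fully down. The star and flower are where they were.

```bash
python3 -c "
from station import bot
print(bot.hand_in())"
```

```text
the job is handed in; nothing more can be done
None
```

The job is handed in: the small, medium and large cutters are nested in the tin base and the lid is on level, with the star and flower left where they were; it took about 25 s of the 90 s.

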